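# Start the tube roller at its second speed

## Robot

A 6-joint arm with a two-finger parallel gripper is mounted at the origin on a cart in front of the work surface, level with it; the furniture and walls round the work are solid. World frame = base frame: x ahead of the robot, y to its left, z up, the work surface at z = 0. Lengths are in m, angles in rad, forces in N, time in s.
With the tool pointing down it reaches from about 0.275 to 0.875 m from the base axis. Payload 12.5 kg.
Tool frame: the origin (TCP) lies on the centre line of the jaws, within the pads' length; the fingertips stand 14 mm ahead of it and the grasp point (between the pads) lies 5 mm behind it; z points along the fingers, y is the line along which they close (so a half turn about z gives the same grasp; the last joint's range is limited). The gripper opens to 85 mm and grips with 20 to 120 N. Pads are 22 mm wide; open, the fingers measure 114 mm over their backs; the gripper's body (76 mm by 85 mm) begins 54 mm behind the grasp point. The pads swing forward as they close: fully open they stand 13 mm farther back than shut.
Start: joints at [1.205, 0.351, 1.652, -0, 1.139, -0.085], TCP at [0.152, 0.528, 0.245] pointing down, gripper open.
Joint ranges: [-2.75, 2.75], [-0.79, 2.1], [0.01, 2.65], [-1.57, 4.71], [0.07, 3.14], [-2.87, 2.87]. Speed limits (rad/s): [2.22, 2.22, 2.79, 3.14, 3.14, 3.14].

## Interface

Orientations are given as a 3x3 rotation matrix whose columns are the frame's x, y, z axes.
In Python, from cell import * gives the robot as it stands.
- The arm moves only by the tool send_rows, never from a script. Its argument "deltas" is text: rows parted by semicolons, each of 5 numbers parted by spaces: the closure, from 0 (fully open) to 1 (shut), then the shift along the tool's x, y, z in units of 6 cm (1.0 is 6 cm), then the turn about the tool's z in units of 60 degrees (1.0 is 60 degrees). In form: hand tx ty tz roll; .... A call has 1 to 8 rows; each row shifts and turns the commanded pose from where the row before left it, along the tool's axes as they then stand; what a row does not reach is not made up. A row lasts 1/8 s, in which the tool goes at most 62.5 mm and 10.7 degrees, less where a joint would pass 70% of its speed; a pose out of reach is approached as far as the arm can. A call with a number of a shift or a turn outside -1 to 1 is refused whole. A call with a gripper value outside its range is refused whole. The fingers move at their own pace and stop on an object; "force" is the grip in N (left out, the last holds). Time passes only in rows, so rows that do not move let the fingers close. It gives the time, the measured TCP pose, the force, the opening and the grip force at its end, in the units of the state.
- get_obs(): the state, without advancing time (a new reading comes with each control period).
- camera(name): name is "scene" or "top"; returns a dict with "image" (480x640x3 uint8, red, green, blue), "fx", "fy", "cx", "cy" (pixels), "k1" (the pictures are not rectified: a ray, as slopes to the right and down, at radius r is drawn at 1 + k1 r^2 times it, then the intrinsics apply), "world_from_camera" (4x4, takes a point from camera to world coordinates). Camera axes: x right, y up, looking along -z (the intrinsics and any distortion apply to the point x, -y, -z); pixel columns grow to the right and rows downward; lengths in m; the calibration is good to about 2 mm. A picture is of the moment at which its call begins. There is no depth.
- finish_job(): hands the job in; it is judged then, once.
The state is a dict: "time_s": time; "qpos": joint angles; "qd": joint speeds; "joint_torque": joint torques, N m; "ee_pos": TCP position; "ee_rot": TCP orientation; "wrist_force": force on the tool from outside, world axes, zero at the start; "moment": the same for the moment, N m; "opening": finger opening in m; "grip_force": force on a finger pad.
Only numpy, scipy, OpenCV 4.12 (cv2) and the standard library are available. Lean on these libraries where they do the work, as an engineer would, in place of code of your own. Each camera call takes 0.05 s, during which the arm holds its last target. There are 200 camera calls.

## Task

Start the tube roller at its second speed, with the fingertips only: push the speed lever along its slot to the right, past the first notch, until it rests at the second stop at the far end, without squeezing it between the fingers or ramming it. Only then press the large round button firmly down, and let it come up again. Leave the small button and the tubes, pot and timer alone: nothing is picked up.

Things in the scene. Friction and masses are not known exactly. Their poses are not given: they have to be found in the camera images.
- roller_mixer: tube roller, fixed, white housing 240 (x) x 300 (y) mm; origin at the centre of its underside; own x away from the robot, from control deck to rollers, own y to the left along the rollers; yaw within 0.3 rad. The flat deck is the near 125 mm, 70 mm high; on it, all at own x = -0.070: lever (left), large button, small button. The rollers behind, with the tubes on them, reach to 100 mm.
- lever: black speed lever; origin in its slot at deck height. Its paddle is centred 32 mm above the origin: 32 (machine x) x 16 (machine y) x 36 mm tall, 84 to 120 mm above the table. It slides along the machine's own -y (right); own y in the machine: +0.105 off (left end, start within 4 mm), +0.075 first notch, +0.045 second stop (solid). A detent holds it in each: about 6 N push it over the hump half-way, then it runs on to the next.
- start_button_top (a point): centre of the top face of the large round button (32 mm across, top 18 mm above the deck when up); own position in the machine (-0.070, -0.045)
- start_button (a joint): travel of the large button, 0 up, 0.006 fully down (5 N); springs back; counts as pressed beyond 0.004
- stop_button_top (a point): centre of the top face of the small round button (16 mm across, top 16 mm above the deck), 70 mm to the right of the large one; leave it alone
- stop_button (a joint): travel of the small button, 0 up, 0.004 down
- roller_tube_a: capped sample tube, 100 mm long, 30 mm thick, lying on the rollers at their left half; origin at the underside of its middle
- roller_tube_b: the same kind of tube, lying on the rollers at their right half; origin as before
- pot: white specimen pot with screw lid, 48 mm wide, 83 mm tall, standing beside the machine; origin under its centre
- standing_tube: capped sample tube, 30 mm wide, 99 mm tall, standing beside the machine; origin under its centre
- bench_timer: bench timer, 62 x 62 x 34 mm, standing on the table to the left of the machine; origin under its centre

How it is judged:
On the way, in this order (a step that is already met when the one before it is completed fails the run):
1. the lever rests at the second stop, the large button not yet pressed (y of lever in the frame of roller_mixer below 0.05 m and value of joint start_button below 0.002 m), for 0.3 s.
2. the large button is pressed while the lever is at the second stop (y of lever in the frame of roller_mixer below 0.05 m and value of joint start_button above 0.004 m), for 0.04 s.
At the end, for the whole second after the job is handed in: the lever is at rest within 5 mm of the second stop, both buttons are up, and the tubes, pot and timer are within 25 mm of where they began (y of lever in the frame of roller_mixer below 0.05 m and linear speed of lever below 0.005 m/s and value of joint each of start_button, stop_button below 0.0015 m and distance of each of roller_tube_a, roller_tube_b, pot, standing_tube, bench_timer from where it was at the start of the episode below 0.025 m); the robot touches nothing.
It fails at once if the large button is pressed before the lever is at the second stop (value of joint start_button above 0.003 m and y of lever in the frame of roller_mixer above 0.05 m).
It fails at once if the small button is pressed (value of joint stop_button above 0.002 m).
It fails at once if the lever is squeezed or rammed with more than 38 N (contact force between the fingers and lever above 38 N).
It fails at once if a bystander is lifted, carried or knocked more than 25 mm (distance of any of roller_tube_a, roller_tube_b, pot, standing_tube, bench_timer from where it was at the start of the episode above 0.025 m).
It also fails if it takes over 35 s, if anything falls off the work surface, if the arm or the gripper's body presses on something with over 40 N, if the wrist force passes 120 N, or if a joint passes its speed limit or range.

## Working session

There is one attempt and no reset: what is moved stays moved. The work goes in short steps, Python scripts to look and compute and a tool call to move; the robot and the scene stay as the last step left them, time stands still between calls to the robot, and variables do not carry over. Pictures are saved under pics/ and viewed, at most 10 in all, crops included, and the job is handed in when it is done.

Besides the shell and the picture viewer there is one more tool, called as name(argument=value, ...), one argument or row to a line, values as JSON. send_rows: Moves the arm, as the interface text tells. Shifts and turns lie within -1 to 1; 1 stands for 6 cm of shift or 60 degrees of turn. Its arguments: {"type":"object","properties":{"deltas":{"type":"string"},"force":{"type":"number"}},"required":["deltas"]}

```bash
mkdir -p pics; python3 - <<'E'
from cell import *
import cv2,numpy as np
for n in("scene","top"):
    c=camera(n); cv2.imwrite(f"pics/{n}0.png",c["image"][:,:,::-1]); print(n,[c[k] for k in("fx","fy","cx","cy","k1")]); print(np.round(c["world_from_camera"],3))
o=get_obs();print(o["time_s"],o["ee_pos"],np.round(o["ee_rot"],3),o["opening"])
E
```

```text
scene [549.5212155920976, 549.5212155920976, 318.3889401988221, 246.63377061334228, 0.021424092753068898]
[[ 0.559  0.41  -0.72  -0.067]
 [-0.829  0.303 -0.471 -0.403]
 [ 0.025  0.86   0.509  0.574]
 [ 0.     0.     0.     1.   ]]
top [448.20400739172567, 448.20400739172567, 315.80504996722084, 231.60467862338214, -0.03204194427054173]
[[-0.107  0.973 -0.203  0.414]
 [-0.994 -0.104  0.025  0.05 ]
 [ 0.003  0.204  0.979  1.043]
 [ 0.     0.     0.     1.   ]]
0.1 [0.1523104  0.52821523 0.24481892] [[-0.961  0.277 -0.   ]
 [ 0.277  0.961 -0.001]
 [ 0.    -0.001 -1.   ]] 0.08536008074748148
```

View pics/top0.png

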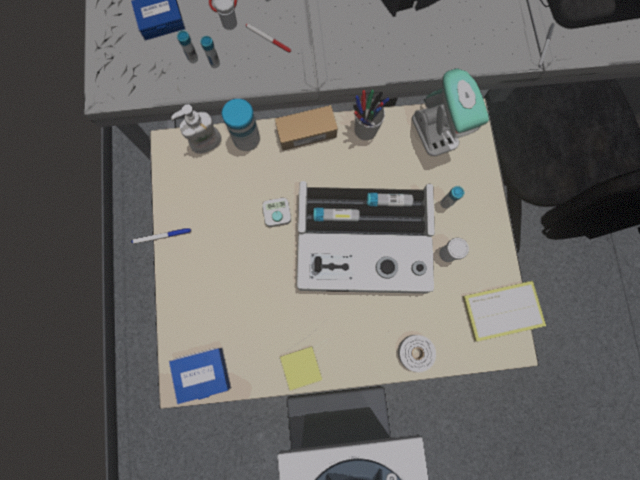

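View pics/scene0.png

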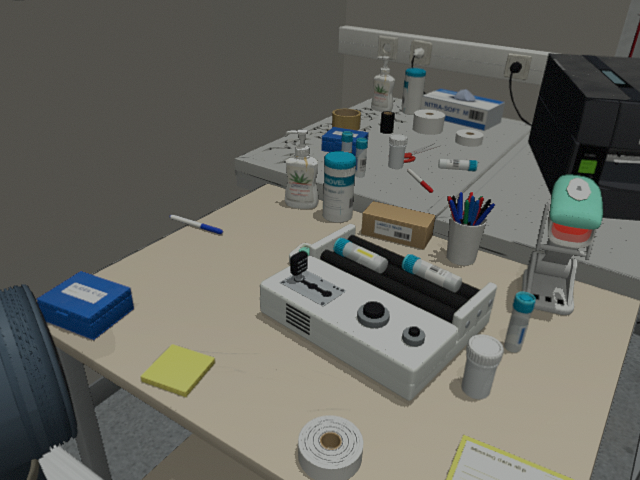

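The top view shows the large button at (387,267), the small one at (419,268), the lever at (317,263) and the deck from about (298,235) to (432,290). In the scene view they are at (374,313), (414,336) and (299,262).

```bash
cat > h.py <<'E'
from cell import *
import cv2,numpy as np
def ray(c,uv):
    K=np.array([[c["fx"],0,c["cx"]],[0,c["fy"],c["cy"]],[0,0,1]])
    p=cv2.undistortPoints(np.array(uv,float).reshape(-1,1,2),K,np.array([c["k1"],0,0,0,0.]))[:,0]
    T=np.array(c["world_from_camera"]); d=np.c_[p[:,0],-p[:,1],-np.ones(len(p))]@T[:3,:3].T
    return T[:3,3],d
def onz(c,uv,z):
    o,d=ray(c,uv); return o+d*((z-o[2])/d[:,2])[:,None]
def dark(c,u,v,r,th=70):
    g=c["image"].max(2)[v-r:v+r+1,u-r:u+r+1]
    n,l,s,ce=cv2.connectedComponentsWithStats((g<th).astype(np.uint8))
    i=1+np.argmax(s[1:,4]); return ce[i]+[u-r,v-r],s[i]+[u-r,v-r,0,0,0]
E
python3 - <<'E'
from h import *
t=camera("top");s=camera("scene")
for n,a,b,r,z in(("big",(387,267),(374,313),16,.088),("small",(419,268),(414,336),10,.086)):
    for c,p in((t,a),(s,b)):
        q,st=dark(c,*p,r); print(n,q.round(1),st,onz(c,[q],z)[0].round(4))
q,st=dark(t,317,263,14);print("lever",q,st,onz(t,[q],.12)[0].round(4))
g=t["image"].min(2); m=(g>150).astype(np.uint8); m[:234]=0;m[300:]=0;m[:,:290]=0;m[:,440:]=0
k=max(cv2.findContours(m,cv2.RETR_EXTERNAL,cv2.CHAIN_APPROX_NONE)[0],key=cv2.contourArea)
b=cv2.boxPoints(cv2.minAreaRect(k)); w=onz(t,b,.07); print(b.round(1),w.round(4).tolist(),[np.linalg.norm(w[i]-w[i-1]).round(4) for i in range(4)])
cv2.imwrite("pics/c1.png",np.hstack([cv2.resize(t["image"][225:300,290:440],None,fx=5,fy=5,interpolation=2),])[:,:,::-1])
cv2.imwrite("pics/c2.png",cv2.resize(s["image"][230:360,250:450],None,fx=4,fy=4,interpolation=2)[:,:,::-1])
E
```

```text
big [387.1 266.5] [381 260  13  14 145] [ 0.5196 -0.1183  0.088 ]
big [373.3 309.9] [363 302  22  17 306] [ 0.5177 -0.1194  0.088 ]
small [419.5 267.4] [417 265   6   6  31] [ 0.5104 -0.1877  0.086 ]
small [413.8 331.4] [408 327  12  10 100] [ 0.5101 -0.188   0.086 ]
lever [320.18103448 264.5862069 ] [315 257  17  15 116] [0.5349 0.0248 0.12  ]
[[290. 234.]
 [439. 234.]
 [439. 299.]
 [290. 299.]] [[0.6163, 0.0825, 0.07], [0.5811, -0.2465, 0.07], [0.4396, -0.2233, 0.07], [0.4743, 0.0961, 0.07]] [np.float64(0.1427), np.float64(0.3308), np.float64(0.1433), np.float64(0.3213)]
```

View pics/c1.png

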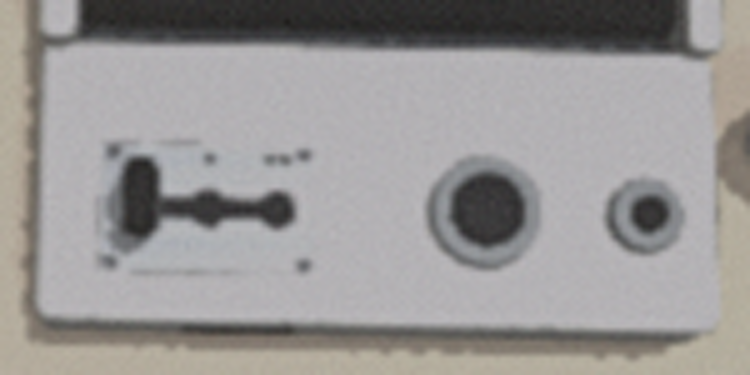

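View pics/c2.png

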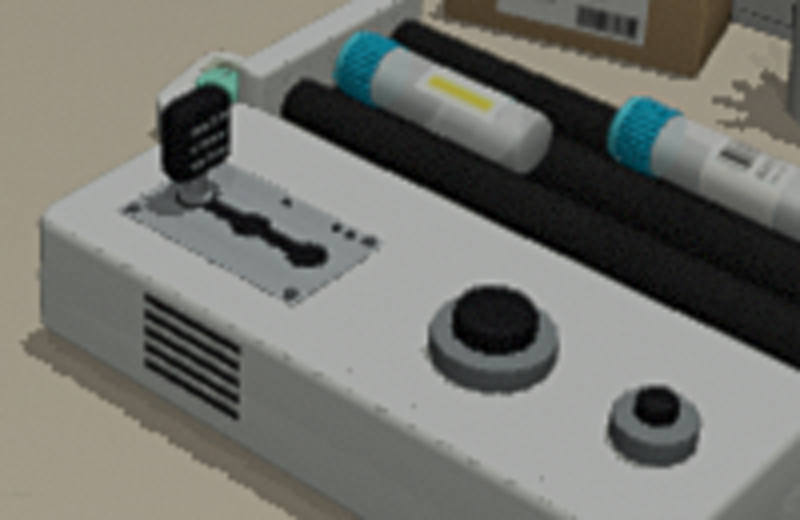

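The crops show the paddle top at px (318,264), notch 1 at (331.8,266.6), notch 2 at (345.6,267), and the buttons where they were measured.

```bash
python3 - <<'E'
from h import *
t=camera("top")
P=[onz(t,[p],z)[0][:2] for p,z in(((331.8,266.6),.07),((345.6,267),.07),((387.1,266.5),.088),((419.5,267.4),.086))]
P+=[np.array([.5177,-.1194]),np.array([.5101,-.188])]
P=np.array(P);ys=np.array([.075,.045,-.045,-.115,-.045,-.115])
A=np.polyfit(ys,P,1);print(P.round(4),A.round(4))
a=A[0]/np.linalg.norm(A[0]); yaw=np.arctan2(-a[0],a[1]);print("yaw",yaw)
c=P.mean(0)-a*ys.mean()
print("res",(P-c-np.outer(ys,a)).round(4).tolist())
for n,y in(("lever",.105),("n1",.075),("n2",.045),("big",-.045)):print(n,(c+a*y).round(4))
print("paddle top seen",onz(t,[(318,264)],.12)[0],onz(t,[(318,264)],.11)[0])
print("u_x",[a[1],-a[0]]," tool yaw of x axis now",np.degrees(np.arctan2(.277,-.961)))
print(np.load if 0 else get_obs()["time_s"])
E
```

```text
[[ 0.5344 -0.0013]
 [ 0.5303 -0.0311]
 [ 0.5196 -0.1183]
 [ 0.5104 -0.1878]
 [ 0.5177 -0.1194]
 [ 0.5101 -0.188 ]] [[ 0.1266  0.9811]
 [ 0.5246 -0.0749]]
yaw -0.12830337051717416
res [[0.0001, -0.0011], [-0.0002, -0.0012], [0.0007, 0.0009], [0.0004, 0.0008], [-0.0012, -0.0002], [0.0001, 0.0006]]
lever [0.5381 0.0296]
n1 [ 5.343e-01 -2.000e-04]
n2 [ 0.5304 -0.03  ]
big [ 0.5189 -0.1192]
paddle top seen [0.53663993 0.02916157 0.12      ] [0.53796466 0.02894094 0.11      ]
u_x [np.float64(0.9917804075869223), np.float64(-0.1279516437046361)]  tool yaw of x axis now 163.9208276285707
0.25
```

send_rows(
  deltas="1 0 0 0 -0.145; 1 -0.3 -0.28 0 0; 1 -0.62 -0.556 0 0; 1 -0.62 -0.556 0 0; 1 -0.62 -0.556 0 0; 1 -0.62 -0.556 0 0; 1 -0.62 -0.556 0 0; 1 -0.62 -0.556 0 0",
  force=20,
)

```text
time_s: 1.25
ee_pos: [0.3645, 0.2809, 0.2454]
ee_rot: [[-0.992, 0.129, 0.0], [0.129, 0.992, 0.0], [-0.0, 0.0, -1.0]]
wrist_force: [1.4, 0.8, 0.6]
opening: 0.0002
grip_force: 0.0
```

send_rows(
  deltas="1 -0.62 -0.556 0 0; 1 -0.62 -0.556 0 0; 1 -0.62 -0.556 0 0; 1 -0.62 -0.556 0 0; 1 -0.5 -0.45 0 0; 1 -0.3 -0.28 0 0; 1 0 0 0 0",
)

```text
time_s: 2.12
ee_pos: [0.5366, 0.0802, 0.245]
ee_rot: [[-0.991, 0.131, -0.0], [0.131, 0.991, -0.0], [0.0, -0.0, -1.0]]
wrist_force: [0.4, 0.1, -0.5]
opening: -0.0001
grip_force: 0.0
```

send_rows(
  deltas="1 -0.13 0 0.3 0; 1 0 0 0.6 0; 1 0 0 0.6 0; 1 0 0 0.5 0; 1 0 0 0.22 0; 1 0 0 0 0; 1 0 0 0 0",
)

```text
time_s: 3.0
ee_pos: [0.5443, 0.0804, 0.113]
ee_rot: [[-0.992, 0.128, 0.002], [0.128, 0.992, 0.0], [-0.002, 0.0, -1.0]]
wrist_force: [-0.4, -0.6, 0.4]
opening: -0.0001
grip_force: 0.0
```

```bash
python3 - <<'E'
from h import *
s=camera("scene")
cv2.imwrite("pics/c3.png",cv2.resize(s["image"][180:330,220:420],None,fx=4,fy=4,interpolation=2)[:,:,::-1])
o=get_obs();print(o["ee_pos"],o["wrist_force"])
E
```

```text
[0.5443796  0.08036547 0.11316993] [-0.42941999 -0.89745121  0.38998436]
```

View pics/c3.png

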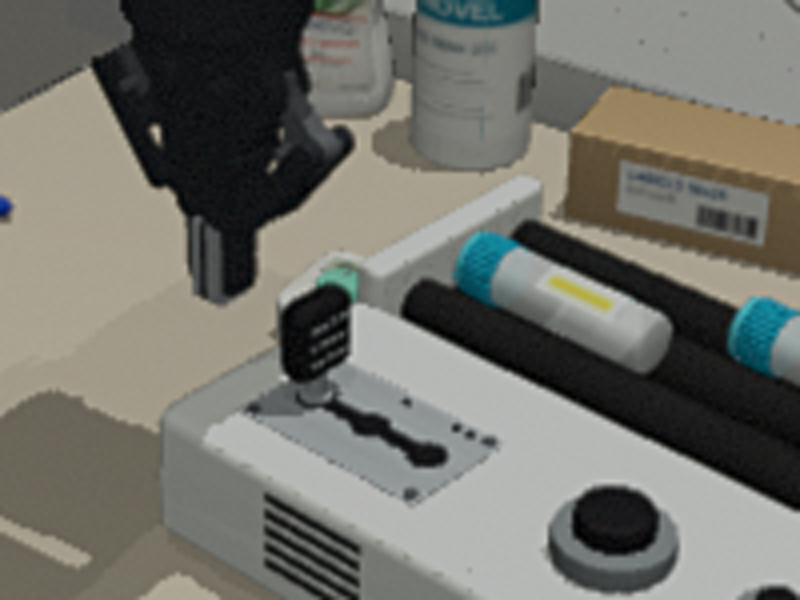

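The crop shows the shut fingertips at (225,270), level with the middle of the paddle at (318,330), clear of everything and in line with it.

send_rows(
  deltas="1 0 -0.2 0 0; 1 0 -0.1 0 0; 1 0 -0.06 0 0; 1 0 -0.06 0 0; 1 0 -0.06 0 0; 1 0 -0.06 0 0",
)

```text
time_s: 3.8
ee_pos: [0.5396, 0.048, 0.1121]
ee_rot: [[-0.992, 0.129, 0.0], [0.129, 0.992, 0.0], [-0.0, 0.0, -1.0]]
wrist_force: [0.4, 3.6, 0.2]
opening: -0.0003
grip_force: 2.1
```

send_rows(
  deltas="1 0 -0.06 0 0; 1 0 -0.06 0 0; 1 0 -0.06 0 0",
)

```text
time_s: 4.18
ee_pos: [0.5383, 0.0376, 0.1122]
ee_rot: [[-0.992, 0.128, 0.0], [0.128, 0.992, 0.001], [-0.0, 0.001, -1.0]]
wrist_force: [0.8, 2.8, 0.3]
opening: 0.0
grip_force: 1.3
```

send_rows(
  deltas="1 0 -0.06 0 0; 1 0 -0.06 0 0; 1 0 -0.06 0 0; 1 0 -0.06 0 0; 1 0 -0.06 0 0",
)

```text
time_s: 4.8
ee_pos: [0.5359, 0.0193, 0.1121]
ee_rot: [[-0.992, 0.129, -0.0], [0.129, 0.992, 0.0], [0.0, 0.0, -1.0]]
wrist_force: [-0.4, 1.1, -0.1]
opening: -0.0
grip_force: 0.5
```

send_rows(
  deltas="1 0 -0.06 0 0; 1 0 -0.06 0 0; 1 0 -0.06 0 0",
)

```text
time_s: 5.18
ee_pos: [0.5346, 0.0091, 0.1122]
ee_rot: [[-0.992, 0.129, 0.0], [0.129, 0.992, 0.001], [-0.0, 0.001, -1.0]]
wrist_force: [0.4, 4.0, 0.1]
opening: 0.0001
grip_force: 2.1
```

```bash
python3 - <<'E'
from h import *
s=camera("scene")
cv2.imwrite("pics/c4.png",cv2.resize(s["image"][180:330,220:420],None,fx=4,fy=4,interpolation=2)[:,:,::-1])
o=get_obs();print(o["ee_pos"],o["wrist_force"])
E
```

```text
[0.5345384  0.00864052 0.11217378] [0.15736374 1.69976066 0.40217478]
```

View pics/c4.png

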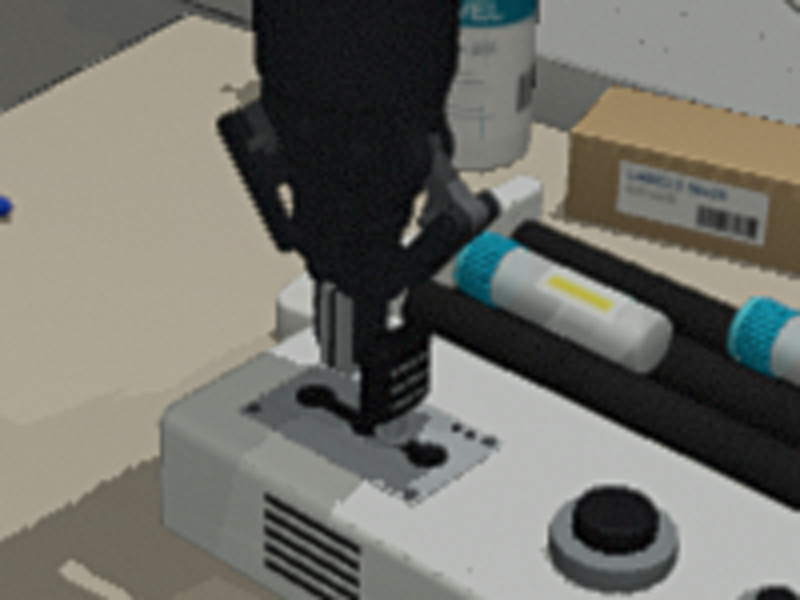

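The crop shows the lever just past the first notch, with its stem at (398,428) and the second stop at (428,453). The push is going cleanly.

send_rows(
  deltas="1 0 -0.05 0 0; 1 0 -0.05 0 0; 1 0 -0.05 0 0; 1 0 -0.03 0 0; 1 0 0 0 0",
)

```text
time_s: 5.85
ee_pos: [0.5331, -0.0021, 0.1121]
ee_rot: [[-0.992, 0.129, -0.0], [0.129, 0.992, -0.0], [0.0, -0.0, -1.0]]
wrist_force: [-0.4, 1.5, 0.1]
opening: 0.0001
grip_force: 0.0
```

send_rows(
  deltas="1 0 0.1 0 0; 1 0 0.2 0 0; 1 0 0 -0.2 0; 1 0 0 -0.5 0; 1 0 0 -0.5 0",
)

```text
time_s: 6.48
ee_pos: [0.5355, 0.0161, 0.1857]
ee_rot: [[-0.992, 0.128, 0.0], [0.128, 0.992, -0.0], [-0.0, -0.0, -1.0]]
wrist_force: [-0.4, 0.0, -0.1]
opening: 0.0002
grip_force: 0.0
```

```bash
python3 - <<'E'
from h import *
s=camera("scene")
cv2.imwrite("pics/c5.png",cv2.resize(s["image"][180:330,220:420],None,fx=4,fy=4,interpolation=2)[:,:,::-1])
E
```

```text
(no output)
```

View pics/c5.png

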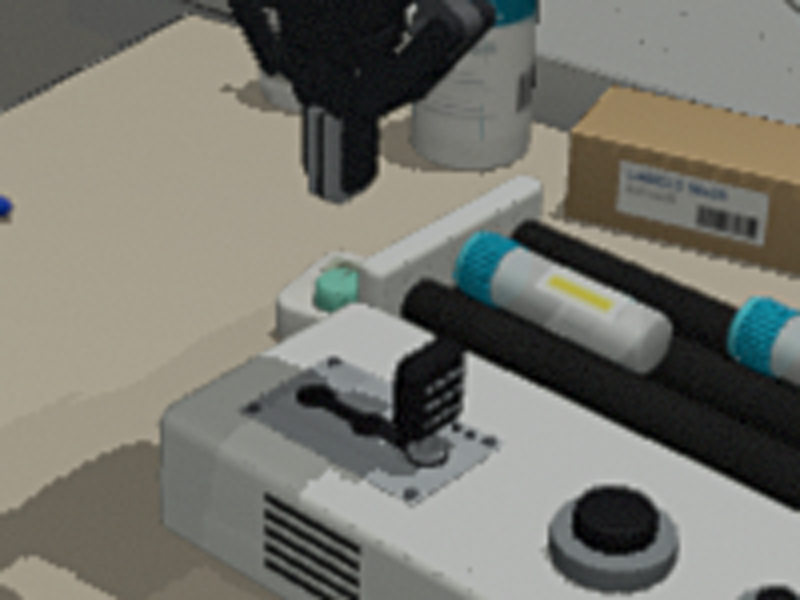

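The lever stem is at (428,453), on the second stop, and the fingers are clear. I'll move over the large button next.

send_rows(
  deltas="1 0 -0.3 0 0; 1 0 -0.6 0 0; 1 0 -0.6 0 0; 1 0 -0.5 0 0; 1 0 -0.27 0 0; 1 0 0 0.4 0; 1 0 0 0.5 0; 1 0 0 0.2 0",
)

```text
time_s: 7.52
ee_pos: [0.5171, -0.119, 0.1165]
ee_rot: [[-0.992, 0.129, -0.003], [0.129, 0.992, 0.001], [0.003, 0.001, -1.0]]
wrist_force: [0.0, -0.1, 0.0]
opening: 0.0002
grip_force: 0.0
```

send_rows(
  deltas="1 0 0 0.1 0; 1 0 0 0.05 0; 1 0 0 0 0",
)

```text
time_s: 7.9
ee_pos: [0.5182, -0.1192, 0.1095]
ee_rot: [[-0.992, 0.128, 0.001], [0.128, 0.992, -0.0], [-0.001, -0.0, -1.0]]
wrist_force: [-0.2, -0.7, -0.2]
opening: 0.0001
grip_force: 0.0
```

send_rows(
  deltas="1 0 0 0.05 0; 1 0 0 0.05 0; 1 0 0 0.05 0; 1 0 0 0 0",
)

```text
time_s: 8.4
ee_pos: [0.5183, -0.1192, 0.1003]
ee_rot: [[-0.992, 0.129, 0.001], [0.129, 0.992, -0.0], [-0.001, -0.0, -1.0]]
wrist_force: [0.6, -0.2, 4.8]
opening: -0.0002
grip_force: 2.3
```

send_rows(
  deltas="1 0 0 0.05 0; 1 0 0 0.03 0; 1 0 0 0 0",
)

```text
time_s: 8.78
ee_pos: [0.5186, -0.1193, 0.0992]
ee_rot: [[-0.992, 0.128, 0.002], [0.128, 0.992, -0.001], [-0.002, -0.001, -1.0]]
wrist_force: [-17.7, 4.2, 54.2]
opening: -0.0
grip_force: 27.0
```

The force of 54 N at a steady height shows the button is bottomed. I'll release it and rise clear.

send_rows(
  deltas="1 0 0 -0.1 0; 1 0 0 -0.3 0; 1 0 0 -0.6 0; 1 0 0 -0.6 0; 1 0 0 -0.4 0; 1 0 0 0 0",
)

```text
time_s: 9.52
ee_pos: [0.5185, -0.1193, 0.2165]
ee_rot: [[-0.992, 0.129, 0.002], [0.129, 0.992, -0.001], [-0.003, -0.001, -1.0]]
wrist_force: [0.2, -0.1, -0.3]
opening: 0.0
grip_force: 0.0
```

```bash
python3 - <<'E'
from h import *
s=camera("scene")
cv2.imwrite("pics/c6.png",cv2.resize(s["image"][210:400,240:540],None,fx=2.6,fy=2.6,interpolation=2)[:,:,::-1])
E
```

```text
(no output)
```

View pics/c6.png

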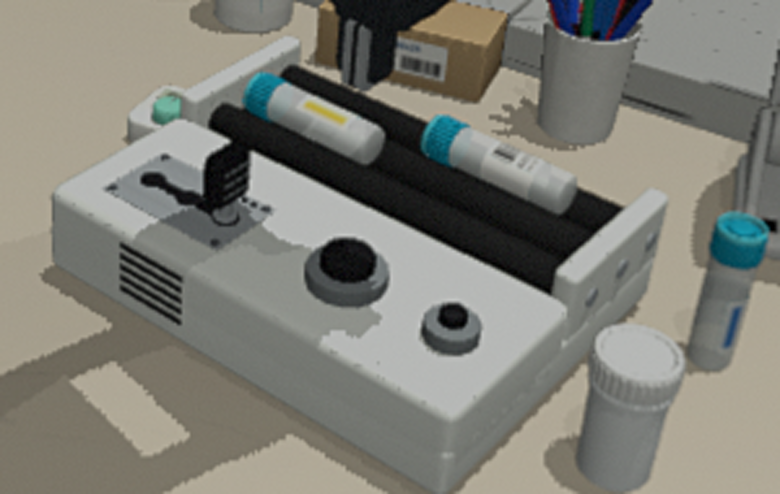

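The lever is on the second stop (225,210), the large button is up (347,260), the small one is untouched (452,317), and the tubes and pot are in place.

```bash
python3 -c "
from cell import *
print(finish_job())"
```

```text
the job is handed in; nothing more can be done
None
```

I pushed the lever to the second stop, then pressed the large button until it bottomed and let it spring back up. The last picture shows the small button, tubes and pot undisturbed and the arm clear, and I handed the job in (no verdict was returned).

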